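# Seat the stacking tray back on the drawer unit by the light switch

## Robot

A 6-joint arm with a two-finger parallel gripper is mounted at the origin on the work surface. World frame = base frame: x ahead of the robot, y to its left, z up, the work surface at z = 0. Lengths are in m, angles in rad, forces in N, time in s.
With the tool pointing down it reaches from about 0.375 to 0.75 m from the base axis. Payload 9 kg.
Tool frame: the origin (TCP) lies between the finger pads; the fingertips stand 19 mm ahead of it and the grasp point (between the pads) is the TCP; z points along the fingers, y is the line along which they close (so a half turn about z gives the same grasp; the last joint's range is limited). The gripper opens to 85 mm and grips with 20 to 120 N. Pads are 22 mm wide; open, the fingers measure 114 mm over their backs; the gripper's body (76 mm by 85 mm) begins 54 mm behind the grasp point. The pads swing forward as they close: fully open they stand 13 mm farther back than shut.
Start: joints at [1.011, 0.104, 0.097, 1.564, 0, 1.353], TCP at [0.201, 0.565, 0.25] pointing down, gripper open.
Joint ranges: [-2.99, 2.99], [-0.84, 1.86], [-1.1, 1.16], [-1.84, 2.11], [-1.51, 1.56], [-3.14, 3.14]. Speed limits (rad/s): [2.22, 2.22, 2.57, 3.14, 3.14, 3.14].

## Interface

Orientations are given as a 3x3 rotation matrix whose columns are the frame's x, y, z axes.
In Python, from cell import env gives the robot as it stands. The module is installed in compiled form; this text tells all that it offers.
- The arm moves only by the tool carry_out, never from a script. Its argument "commands" is a list of rows, each a list of 3 entries, a list of its own where there are three numbers: the shift along the tool's x, y, z in a scale on which 1.0 is 0.75 m, then the turn, a rotation vector about the tool's x, y, z in a scale on which 1.0 is 90 degrees, then the finger opening in m, from 0 to 0.0854. A call has 1 to 20 rows; each row is the pose to reach, as a shift and turn from the pose commanded when the call began, along the tool's axes at that moment; what a row does not reach only later rows make up. A row lasts 1/8 s, in which the tool goes at most 62.5 mm and 10.7 degrees, less where a joint would pass 70% of its speed; a pose out of reach is approached as far as the arm can. Shift and turn numbers lie between -1 and 1, and a call with a number outside is refused. A call with a gripper value outside its range is refused whole. The fingers move at their own pace and stop on an object; "grip_force" is the grip in N (left out, the last holds). Time passes only in rows, so rows that repeat a pose let the fingers close. It gives the time, the measured TCP pose, the force, the opening and the grip force at its end, in the units of the state.
- env.state(): the state, without advancing time (a new reading comes with each control period).
- env.get_image(name): name is "scene" or "top"; returns a dict with "color" (400x640x3 uint8, blue, green, red), "z_map" (400x640 float32, m along the optical axis (not along the pixel's ray), 0 where there is no reading), "fx", "fy", "cx", "cy" (pixels), "position" and "rotation" of the camera in the world. Camera axes: x right, y down, z forward; pixel columns grow to the right and rows downward; lengths in m; the calibration is good to about 2 mm. A picture is of the moment at which its call begins.
- env.hand_in(): hands the job in; it is judged then, once.
The state is a dict: "t": time; "joint_pos": joint angles; "dq": joint speeds; "tau": joint torques, N m; "eef_pos": TCP position; "tcp_rot": TCP orientation; "ft_force": force on the tool from outside, world axes, zero at the start; "torque": the same for the moment, N m; "gripper_width": finger opening in m; "grip_force": force on a finger pad.
Only numpy, scipy, OpenCV 4.12 (cv2) and the standard library are available. Lean on these libraries where they do the work, as an engineer would, in place of code of your own. Each camera call takes 0.05 s, during which the arm holds its last target. There are 200 camera calls.

## Task

The upper of the two wooden trays on the small drawer unit has slipped half off and leans with one end down on the shelf. Set it back so that its four corner lugs drop into the corner sockets of the lower tray, which lies loosely inside the unit's raised rim, and press it fully home all round, gently, without leaning hard on it. Let go, and leave the phone stand, earbud case, tumbler and keychain as they are.

Things in the scene. Friction and masses are not known exactly. Their poses are not given: they have to be found in the camera images.
- tray: Upper tray: open, wooden, 150 (x) x 230 (y) x 42 mm high, walls and floor 8 mm thick, about 0.34 kg. Origin: centre of its underside; z up out of the tray, y along its length. At the start its +y end is down on the shelf and its underside leans on the lower tray's +y top edge, about 21 degrees from level; its -y end hangs over the lower tray, the lugs there some 5 to 10 mm above it.
- tray_rim (a point): Middle of the top edge of the upper tray's +y (low) end wall, 42 mm above the underside; axes as the tray's. The 8 mm wall can be pinched here from above by a gripper tilted with the tray.
- tray_lug (a point): Tip of one of the four round steel lugs under the upper tray, the one at x = +58, y = -98 mm (the others at x = +-58, y = +-98). Each is 14 mm in diameter and sticks 14 mm down from the underside; its last 5 mm tapers to 12 mm across the tip. They fit square sockets, 17 mm wide and 18 mm deep, in the lower tray's solid 34 mm corner blocks, at the same x, y.
- tray_rim2 (a point): Middle of the top edge of the upper tray's other (-y) end wall; axes as the tray's. Pressing: a sprung rubber nib in the end side of each socket, 7 mm down, grips the lug. Set down by its own weight the tray stands several mm (up to 9) proud; each end then takes roughly 5 to 12 N pressed down on its rim to go home, and stays there. A load of over 90 N on the unit is leaning too hard.
- unit: Grey metal drawer unit fixed to the shelf, 176 (x) x 256 (y) mm, drawer with a bar handle in its -x face. Origin: centre of its underside on the shelf; z up, x and y along its sides. Its flat top is 36 mm up, with a 3 mm thick rim standing 8 mm higher all round. Inside the rim lies the loose lower tray, which has no reading of its own.
- rim_corner (a point): Inner top corner of the unit's raised rim at its +x, -y side: 85, -125, 44 mm from the unit's origin. The lower tray in it: wooden, open, 150 (x) x 230 (y) x 26 mm, walls and floor 8 mm, 0.5 kg, lines up with the unit within 0.02 rad, but has 10 mm of play each way and may lie anywhere in it. It slides when pushed with roughly 5 to 15 N until it meets the rim.
- seat (a point): Where the upper tray's origin would be if seated with the lower tray exactly central in the rim: on the unit's axis, 62 mm above its origin, level with the lower tray's top edge; axes as the unit's. Seated on the lower tray, the upper tray's origin is at this height, up to about 10 mm off in x and y with the lower tray.
- earbud_case: Bystander: green plastic earbud case, 46 x 62 x 24 mm, on the robot's side of the unit. Origin: centre of its underside.
- phone_stand: Bystander: silver aluminium phone stand, 85 x 70 x 100 mm, beyond the unit (+x side). Origin: centre of its underside.
- tumbler: Bystander: empty frosted glass tumbler, 74 mm across, 95 mm high, off the unit's -y end. Origin: centre of its underside.
- keychain: Bystander: stainless steel spoon-shaped keychain, about 115 x 28 x 6 mm, lying flat on the robot's side of the unit. Origin: in its stem, on the underside.

How it is judged:
At the end, for the whole second after the job is handed in: The upper tray is at rest fully home on the lower one, right way up: origin at the height of seat within 2 mm (-3 mm), level with the unit within 0.015 rad, within 16.5 mm of seat horizontally (the lower tray's play), lined up within 0.06 rad; the tumbler stands upright (z of tray in the frame of seat between -0.003 and 0.002 m and horizontal distance between tray and seat below 0.0165 m and angle between the y axis of tray and the y axis of unit, either way round below 0.06 rad and angle between the z axis of tray and the z axis of unit, either way round below 0.015 rad and angle between each of tray, tumbler's own z axis and vertical below 0.1 rad and linear speed of tray below 0.01 m/s); the robot touches nothing.
It fails at once if the stack is leaned on: more than 90 N on the drawer unit (contact force between unit and anything else above 90 N).
It fails at once if the tumbler is tipped by more than 0.4 rad (angle between tumbler's own z axis and vertical above 0.4 rad).
It fails at once if the phone stand, earbud case, tumbler or keychain is moved by more than 25 mm (distance of any of phone_stand, earbud_case, tumbler, keychain from where it was at the start of the episode above 0.025 m).
It also fails if it takes over 67 s, if anything falls off the work surface, if the arm or the gripper's body presses on something with over 40 N, if the wrist force passes 120 N, or if a joint passes its speed limit or range.

## Working session

There is one attempt and no reset: what is moved stays moved. The work goes in short steps, Python scripts to look and compute and a tool call to move; the robot and the scene stay as the last step left them, time stands still between calls to the robot, and variables do not carry over. Pictures are saved under pics/ and viewed, at most 10 in all, crops included, and the job is handed in when it is done.

Besides the shell and the picture viewer there is one more tool, called after ">>>" by a JSON object that holds its "method" and its "body", one argument or row to a line. carry_out: Moves the arm, as the interface text tells. Its arguments: {"type":"object","properties":{"commands":{"type":"array"},"grip_force":{"type":"number"}},"required":["commands"]}

```bash
mkdir -p pics; cat > h.py <<'E'
import numpy as np, cv2
from cell import env
def grab(n,tag):
    d=env.get_image(n); cv2.imwrite(f'pics/{tag}.png',d['color']); np.savez(f'pics/{tag}.npz',**d); return d
def pts(d):
    z=d['z_map'];v,u=np.mgrid[:400,:640]
    P=np.stack([(u-d['cx'])/d['fx']*z,(v-d['cy'])/d['fy']*z,z],-1)
    W=P@np.array(d['rotation']).T+d['position']; W[z==0]=np.nan; return W
E
python3 - <<'E'
from h import *
for n in('scene','top'):
    d=grab(n,n+'0'); print(n,d['position'],np.round(d['rotation'],3).tolist(),d['fx'],d['cx'],d['cy'])
s=env.state();print(s)
E
```

```text
scene [ 1.07435774 -0.43316561  0.60424445] [[0.533, 0.527, -0.662], [0.846, -0.348, 0.404], [-0.017, -0.775, -0.631]] 401.31783008985866 312.72809534653777 198.48787263955867
top [ 0.40597935 -0.10739743  0.81707283] [[0.002, -0.976, 0.219], [-1.0, -0.002, 0.0], [0.0, -0.219, -0.976]] 412.41823568636994 322.8014777550069 200.76393548762312
{'t': 0.1, 'joint_pos': array([ 1.01130286e+00,  1.04681262e-01,  9.65340512e-02,  1.56390370e+00,
       -2.42684416e-06,  1.35310586e+00]), 'dq': array([ 0.00085939, -0.00125216, -0.00012217, -0.0001437 ,  0.00190048,
       -0.00036117]), 'tau': array([ 6.41114442e-03, -5.58207285e+01,  5.04719245e+01,  1.29490800e-02,
       -2.11390138e-04, -7.62451862e-06]), 'eef_pos': array([0.20094338, 0.56504895, 0.24956852]), 'tcp_rot': array([[-9.42151769e-01,  3.35185923e-01, -6.63822398e-04],
       [ 3.35186473e-01,  9.42151206e-01, -1.06457822e-03],
       [ 2.68589439e-04, -1.22549854e-03, -9.99999213e-01]]), 'ft_force': array([-0.58419472,  0.70893083,  0.10694445]), 'torque': array([ 0.03177426,  0.02006332, -0.03217912]), 'grip_force': 0.0, 'gripper_width': 0.08550205264948141}
```

View pics/scene0.png

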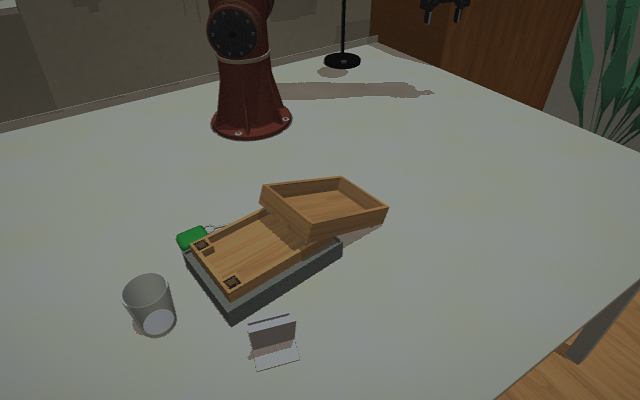

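View pics/top0.png

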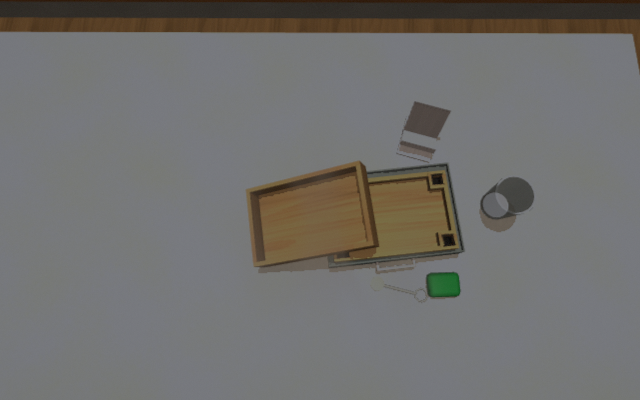

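The scene view shows the upper tray (325,205) leaning off the unit (260,265), with the tumbler at (150,300) and phone stand at (273,340). In the top view, the upper tray is centred near (312,215), the exposed sockets are at (437,180) and (448,241), and the keychain is at (400,290). Next I'll fit the geometry to both depth maps.

```bash
cat > fit.py <<'E'
from h import *
from scipy.optimize import least_squares
from scipy.spatial.transform import Rotation as R
def boxd(p,c,h):
    q=np.abs(p-c)-h
    return np.linalg.norm(np.maximum(q,0),axis=1)+np.minimum(q.max(1),0)
def trayboxes(H):
    z=H/2
    return [((0,0,.004),(.075,.115,.004))]+[((s*.071,0,z),(.004,.115,z)) for s in(1,-1)]+[((0,s*.111,z),(.075,.004,z)) for s in(1,-1)]
UP=trayboxes(.042)
LO=trayboxes(.026)+[((a*.058,b*.098,.013),(.017,.017,.013)) for a in(1,-1) for b in(1,-1)]
UN=[((0,0,.018),(.088,.128,.018))]+[((s*.0865,0,.022),(.0015,.128,.022)) for s in(1,-1)]+[((0,s*.1265,.022),(.088,.0015,.022)) for s in(1,-1)]
def un(p,B): return np.min([boxd(p,np.array(c),np.array(h)) for c,h in B],0)
def parts(x):
    Ru=R.from_rotvec([0,0,x[2]]); ou=np.array([x[0],x[1],0])
    Rl=R.from_rotvec([0,0,x[2]+x[5]]); ol=ou+Ru.apply([x[3],x[4],.036])
    Rt=R.from_euler('ZYX',[x[9],x[10],x[11]]); ot=x[6:9]
    return (Ru,ou),(Rl,ol),(Rt,ot)
def load(tags,ext):
    C=[]
    for i,t in enumerate(tags):
        d=dict(np.load(f'pics/{t}.npz')); W=pts(d).reshape(-1,3)
        m=np.all(np.isfinite(W),1)
        C.append((i,W[m]))
    return C
def fit(tags,x0,free=None,box=None):
    C=load(tags,box); out=[]
    for i,W in C:
        (Ru,ou),_,(Rt,ot)=parts(x0)
        l=Ru.inv().apply(W-ou); k=(abs(l[:,0])<.1)&(abs(l[:,1])<.14)
        t=Rt.inv().apply(W-ot); k|=(abs(t[:,0])<.09)&(abs(t[:,1])<.13)&(abs(t[:,2])<.08)
        k&=(W[:,2]>-.01)&(W[:,2]<.2)
        out.append(W[k])
    n=len(out)
    def res(y):
        x=x0.copy(); x[free]=y[:len(free)]; o=y[len(free):].reshape(n,3)
        P=np.concatenate([w+q for w,q in zip(out,o)])
        D=[np.abs(P[:,2])]
        for (r,oo),B in zip(parts(x),(UN,LO,UP)): D.append(np.abs(un(r.inv().apply(P-oo),B)))
        return P,np.array(D)
    def f(y):
        D=res(y)[1]; return np.concatenate([np.minimum(D.min(0),.012)/.0015,y[len(free):]/.002*3])
    y=np.concatenate([x0[free],np.zeros(3*n)])
    for it in range(2): y=least_squares(f,y,loss='soft_l1',x_scale=.01,diff_step=1e-4,max_nfev=40).x
    D=res(y)[1]; e=D.min(0); x=x0.copy(); x[free]=y[:len(free)]
    print('n',e.size,'median mm',np.median(e)*1e3,'frac>4mm',(e>.004).mean(),'cam off mm',np.round(y[len(free):]*1e3,1))
    return x
E
python3 - <<'E'
from fit import *
d=dict(np.load('pics/top0.npz'));W=pts(d)
for u,v in [(443,210),(395,215),(310,215),(255,190),(258,262),(362,168),(372,240),(220,250),(514,195),(455,250)]: print((u,v),np.round(W[v,u],4))
p=W[215,310]; q=W[210,400]
s1,s2=W[174,428],W[248,440]
yaw=.18; m=(W[174,450]+W[246,458])/2
c=m+np.array([-np.sin(yaw),np.cos(yaw),0])*.11
x0=np.array([c[0],c[1],yaw,0,0,0,p[0],p[1],p[2]-.008,.2,0,-.366])
x0[8]-=0
print(np.round(x0,3))
x=fit(['scene0','top0'],x0,free=np.arange(12)); print(np.round(x,4)); np.save('x.npy',x)
x=fit(['scene0','top0'],x,free=np.arange(12)); print(np.round(x,4)); np.save('x.npy',x)
E
```

```text
(443, 210) [ 0.5628 -0.3379  0.0414]
(395, 215) [ 0.5526 -0.2452  0.0425]
(310, 215) [ 0.5496 -0.0833  0.0567]
(255, 190) [0.5977 0.0217 0.0565]
(258, 262) [0.4624 0.0119 0.051 ]
(362, 168) [ 0.6229 -0.1765  0.1176]
(372, 240) [ 0.4936 -0.1898  0.1287]
(220, 250) [ 0.4896  0.096  -0.0006]
(514, 195) [ 0.5939 -0.4796  0.0361]
(455, 250) [ 0.4866 -0.357   0.0371]
[ 0.55  -0.254  0.18   0.     0.     0.     0.55  -0.083  0.049  0.2
  0.    -0.366]
n 40096 median mm 0.6857613637635636 frac>4mm 0.02047585794094174 cam off mm [ 0.5 -1.3  0.1  1.4 -0.6  0.8]
[ 0.5585 -0.2356  0.1156 -0.0062  0.0026 -0.0018  0.5483 -0.0964  0.0536
  0.1423  0.0122 -0.3675]
n 38316 median mm 0.6732547394786368 frac>4mm 0.01792984653930473 cam off mm [ 0.2 -0.4  0.1  1.2  0.2  0.8]
[ 0.5584 -0.2347  0.1155 -0.0062  0.0025 -0.0017  0.548  -0.0955  0.0536
  0.1423  0.0122 -0.3675]
```

```bash
cat >> fit.py <<'E'
def tool_R(Rt): # tool z=-tray z, tool y=tray y
    M=Rt.as_matrix(); return np.c_[-M[:,0],M[:,1],-M[:,2]]
def delta(Rg,pg,Rc=None,pc=None):
    s=env.state(); Rc=s['tcp_rot'] if Rc is None else Rc; pc=s['eef_pos'] if pc is None else pc
    return np.round((Rc.T@(pg-pc))*1e3,1),np.round(R.from_matrix(Rc.T@Rg).as_rotvec(degrees=True),2)
E
python3 - <<'E'
from fit import *
x=np.load('x.npy'); (Ru,ou),(Rl,ol),(Rt,ot)=parts(x)
Rg=tool_R(Rt)
for z in (.042+.09,.042-.010):
    p=Rt.apply([0,.111,z])+ot; print(np.round(p,4),delta(Rg,p))
print('rim',Rt.apply([0,.111,.042])+ot,'lugs',[np.round(Rt.apply([a*.058,b*.098,-.014])+ot,4) for a in(1,-1) for b in(1,-1)])
print('seat target',Ru.apply([x[3],x[4],.062])+ou)
E
```

```text
[0.5276 0.0541 0.1369] (array([-479.1, -371.8,  113. ]), array([ 20.74,  -4.45, -27.54]))
[0.5316 0.0184 0.0435] (array([-494.8, -404. ,  206.4]), array([ 20.74,  -4.45, -27.54]))
rim [0.53120674 0.02193416 0.05287188] lugs [array([ 0.5926, -0.0018,  0.0046]), array([ 0.6194, -0.1828,  0.075 ]), array([ 0.4778, -0.0183,  0.006 ]), array([ 0.5046, -0.1992,  0.0764])]
seat target [ 0.55188963 -0.23286949  0.062     ]
```

Careful with the scale: shifts go in shares of 0.75 m and turns go in shares of 90 degrees. That gives: -0.4791 m / 0.75 = -0.6388, -0.47 m / 0.75 = -0.6267, -27.54 degrees / 90 = -0.306.

>>> {"method": "carry_out", "body": {
  "commands": [
    [[-0.0533,-0.04,0.0133],[0.0222,-0.0056,-0.0278],0.04],
    [[-0.12,-0.0933,0.0267],[0.0444,-0.0111,-0.0556],0.04],
    [[-0.1867,-0.1467,0.044],[0.0667,-0.0144,-0.0889],0.04],
    [[-0.2533,-0.196,0.06],[0.0889,-0.02,-0.1222],0.04],
    [[-0.32,-0.248,0.076],[0.1111,-0.0244,-0.1556],0.04],
    [[-0.3867,-0.3,0.0907],[0.1389,-0.03,-0.1889],0.04],
    [[-0.4533,-0.352,0.1067],[0.1667,-0.0356,-0.2222],0.04],
    [[-0.52,-0.404,0.1227],[0.1889,-0.0411,-0.2556],0.04],
    [[-0.5867,-0.4547,0.1387],[0.2111,-0.0456,-0.2833],0.04],
    [[-0.6267,-0.4867,0.148],[0.2304,-0.0494,-0.306],0.04],
    [[-0.6388,-0.4957,0.1507],[0.2304,-0.0494,-0.306],0.04],
    [[-0.6388,-0.4957,0.1507],[0.2304,-0.0494,-0.306],0.04],
    [[-0.6388,-0.4957,0.1507],[0.2304,-0.0494,-0.306],0.04],
    [[-0.6388,-0.4957,0.1507],[0.2304,-0.0494,-0.306],0.04]
  ],
  "grip_force": 110
}}

```text
t: 1.85
eef_pos: [0.5277, 0.0555, 0.1376]
tcp_rot: [[-0.99, -0.138, 0.041], [-0.143, 0.924, -0.356], [0.011, -0.358, -0.934]]
ft_force: [0.4, 0.4, 1.0]
gripper_width: 0.04
grip_force: 0.0
```

```bash
python3 - <<'E'
from fit import *
x=np.load('x.npy'); _,_,(Rt,ot)=parts(x)
p=Rt.apply([0,.111,.032])+ot; print(delta(tool_R(Rt),p)); s=env.state(); print(s['t'],s['joint_pos'].round(2),s['gripper_width'])
grab('scene','scene1')
E
```

```text
(array([  0.4,  -1.1, 101.2]), array([0.07, 0.09, 0.05]))
1.85 [ 0.05 -0.07 -0.32  1.3  -0.37 -0.1 ] 0.039953318490136024
```

View pics/scene1.png

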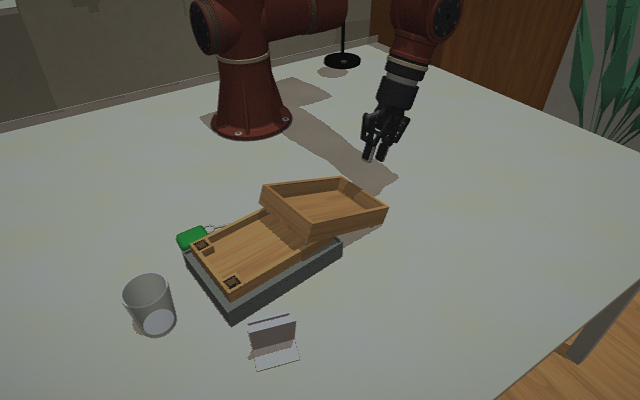

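The gripper at (375,150) is lined up above the middle of the low end wall at (367,195). Now I'll lower it and pinch the wall.

To row units: 0.1 m / 0.75 = 0.1333, 0.09 m / 0.75 = 0.12.

>>> {"method": "carry_out", "body": {
  "commands": [
    [[0,0,0.04],[0,0,0],0.036],
    [[0,-0.0013,0.08],[0,0,0],0.036],
    [[0,-0.0013,0.1067],[0,0,0],0.036],
    [[0,-0.0013,0.12],[0,0,0],0.036],
    [[0,-0.0013,0.128],[0,0,0],0.036],
    [[0,-0.0013,0.1333],[0,0,0],0.036],
    [[0,-0.0013,0.1333],[0,0,0],0.036],
    [[0,-0.0013,0.1333],[0,0,0],0.02],
    [[0,-0.0013,0.1333],[0,0,0],0.012],
    [[0,-0.0013,0.1333],[0,0,0],0.004],
    [[0,-0.0013,0.1333],[0,0,0],0.0],
    [[0,-0.0013,0.1333],[0,0,0],0.0],
    [[0,-0.0013,0.1333],[0,0,0],0.0],
    [[0,-0.0013,0.1333],[0,0,0],0.0]
  ],
  "grip_force": 110
}}

```text
t: 3.65
eef_pos: [0.5321, 0.0182, 0.0444]
tcp_rot: [[-0.99, -0.137, 0.041], [-0.142, 0.924, -0.356], [0.011, -0.358, -0.934]]
ft_force: [-0.6, 4.9, 2.3]
gripper_width: 0.006
grip_force: 107.7
```

To row units: -0.084 m / 0.75 = -0.112, -0.032 m / 0.75 = -0.0427.

>>> {"method": "carry_out", "body": {
  "commands": [
    [[0,-0.004,-0.0107],[0,0,0],0.0],
    [[0,-0.008,-0.0227],[0,0,0],0.0],
    [[0,-0.0133,-0.0347],[0,0,0],0.0],
    [[0,-0.0187,-0.0493],[0,0,0],0.0],
    [[0,-0.024,-0.064],[0,0,0],0.0],
    [[0.0013,-0.0307,-0.08],[0,0,0],0.0],
    [[0.0013,-0.0373,-0.0973],[0,0,0],0.0],
    [[0.0013,-0.0427,-0.112],[0,0,0],0.0],
    [[0.0013,-0.0427,-0.112],[0,0,0],0.0],
    [[0.0013,-0.0427,-0.112],[0,0,0],0.0],
    [[0.0013,-0.0427,-0.112],[0,0,0],0.0]
  ]
}}

```text
t: 5.03
eef_pos: [0.5316, 0.0181, 0.1335]
tcp_rot: [[-0.99, -0.137, 0.039], [-0.142, 0.924, -0.356], [0.012, -0.358, -0.934]]
ft_force: [0.5, -0.5, -3.0]
gripper_width: 0.0057
grip_force: 107.6
```

```bash
cat > after.py <<'E'
from fit import *
import sys
tag=sys.argv[1]; z=float(sys.argv[2]); useprev=len(sys.argv)>3
grab('scene','scene'+tag); grab('top','top'+tag)
s=env.state(); x=np.load('x.npy').copy()
# guess tray from TCP (or from grasp offset kept)
try: G=np.load('grasp.npz'); Rg=R.from_matrix(s['tcp_rot']@G['R']); og=s['eef_pos']+s['tcp_rot']@G['p']
except Exception:
    M=s['tcp_rot']; Rg=R.from_matrix(np.c_[-M[:,0],M[:,1],-M[:,2]]); og=s['eef_pos']-Rg.apply([0,.111,.032])
x[6:9]=og; x[9:12]=Rg.as_euler('ZYX'); print('guess',x[6:].round(4))
for _ in range(2): x=fit(['scene'+tag,'top'+tag],x,free=np.arange(12))
print('fit',x.round(4)); np.save('x'+tag+'.npy',x)
(Ru,ou),(Rl,ol),(Rt,ot)=parts(x); M=s['tcp_rot']
g=dict(R=M.T@Rt.as_matrix(),p=M.T@(ot-s['eef_pos'])); np.savez('grasp.npz',**g)
print('droop deg vs tool',np.degrees(R.from_matrix(np.c_[-M[:,0],M[:,1],-M[:,2]].T@Rt.as_matrix()).as_rotvec()).round(2),'p',g['p'].round(4))
# target: tray axes = lower tray axes, height z above seat
pt=ol+Rl.apply([0,0,.026+z]); Rtool=Rl.as_matrix()@g['R'].T; ptool=pt-Rtool@g['p']
print('rel of tray in lower frame mm',(Rl.inv().apply(ot-ol)-[0,0,.026]).round(4),'rot deg',(Rl.inv()*Rt).as_rotvec(degrees=True).round(2))
print('MOVE',delta(Rtool,ptool),'ft',s['ft_force'].round(1),'t',s['t'])
E
python3 after.py 2 .05
```

```text
guess [ 0.5482 -0.0958  0.1435  0.1423  0.0121 -0.3662]
n 38977 median mm 0.6051460634764367 frac>4mm 0.028016522564589374 cam off mm [ 0.3 -0.7  0.1  1.1  0.4  0.8]
n 38949 median mm 0.604782034897583 frac>4mm 0.02713805232483504 cam off mm [ 0.1 -0.7  0.1  0.9  0.4  0.8]
fit [ 0.5582 -0.2348  0.1158 -0.0062  0.0027 -0.0028  0.5473 -0.0965  0.1413
  0.1419  0.0146 -0.3605]
droop deg vs tool [0.33 0.14 0.03] p [ 0.0009 -0.1108  0.0343]
rel of tray in lower frame mm [0.011  0.136  0.0793] rot deg [-20.67   0.53   1.79]
MOVE (array([  11.8, -135.4,   39.2]), array([-20.66,  -0.51,   1.84])) ft [ 0.7  0.3 -2.9] t 5.125
```

View pics/scene2.png

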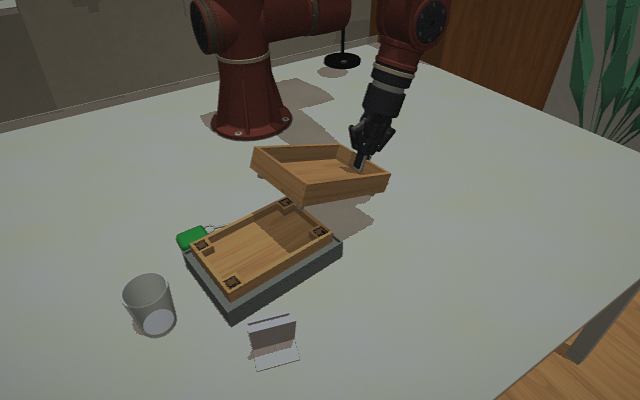

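The tray is held level with the gripper at (360,160), and all four sockets show at (202,245), (232,283), (286,203) and (320,231). I'll move it level, 50 mm above its seat.

To row units: -0.1354 m / 0.75 = -0.1805, -0.131 m / 0.75 = -0.1747, -20.66 degrees / 90 = -0.2296.

>>> {"method": "carry_out", "body": {
  "commands": [
    [[0.0013,-0.0093,0.0027],[-0.0111,0,0.0011],0.0],
    [[0.0027,-0.0267,0.0053],[-0.0278,-0.0006,0.0022],0.0],
    [[0.004,-0.0467,0.0107],[-0.05,-0.0011,0.0044],0.0],
    [[0.006,-0.0667,0.0173],[-0.0778,-0.0019,0.0067],0.0],
    [[0.008,-0.088,0.024],[-0.1056,-0.0026,0.0089],0.0],
    [[0.01,-0.1093,0.0307],[-0.1333,-0.0033,0.0122],0.0],
    [[0.012,-0.1307,0.0373],[-0.1611,-0.004,0.0144],0.0],
    [[0.0133,-0.1493,0.0427],[-0.1889,-0.0047,0.0167],0.0],
    [[0.0147,-0.1653,0.048],[-0.2111,-0.0052,0.0189],0.0],
    [[0.0153,-0.1747,0.0507],[-0.2244,-0.0056,0.02],0.0],
    [[0.0157,-0.1805,0.0523],[-0.2296,-0.0057,0.0204],0.0],
    [[0.0157,-0.1805,0.0523],[-0.2296,-0.0057,0.0204],0.0],
    [[0.0157,-0.1805,0.0523],[-0.2296,-0.0057,0.0204],0.0],
    [[0.0157,-0.1805,0.0523],[-0.2296,-0.0057,0.0204],0.0]
  ]
}}

```text
t: 6.88
eef_pos: [0.5404, -0.122, 0.1462]
tcp_rot: [[-0.994, -0.113, 0.004], [-0.113, 0.994, -0.006], [-0.003, -0.006, -1.0]]
ft_force: [0.1, -0.2, -3.3]
gripper_width: 0.0062
grip_force: 107.7
```

```bash
cat > after2.py <<'E'
E
sed -e "s/free=np.arange(12)/free=np.arange(int(sys.argv[3]) if useprev else 0,12)/" -e "s/np.load('x.npy')/np.load('x2.npy')/" after.py > after2.py; python3 after2.py 3 .02 6
```

```text
guess [ 5.522e-01 -2.326e-01  1.126e-01  1.136e-01 -1.000e-03 -3.000e-04]
n 29039 median mm 0.5761324719646237 frac>4mm 0.024622059988291606 cam off mm [ 0.1 -0.7  0.1  1.1  0.4  0.8]
n 29039 median mm 0.5761324731773481 frac>4mm 0.024622059988291606 cam off mm [ 0.1 -0.7  0.1  1.1  0.4  0.8]
fit [ 5.582e-01 -2.348e-01  1.158e-01 -6.200e-03  2.700e-03 -2.800e-03
  5.522e-01 -2.324e-01  1.127e-01  1.138e-01 -2.300e-03  4.000e-04]
droop deg vs tool [0.36 0.06 0.04] p [ 0.0009 -0.1106  0.0343]
rel of tray in lower frame mm [0.0005 0.0004 0.0507] rot deg [ 0.02 -0.13  0.04]
MOVE (array([ 0.4, -0.2, 30.7]), array([0.02, 0.13, 0.04])) ft [ 0.6 -0.  -3.1] t 6.975
```

To row units: 0.039 m / 0.75 = 0.052, 0.038 m / 0.75 = 0.0507, 0.1 degrees / 90 = 0.0011.

>>> {"method": "carry_out", "body": {
  "commands": [
    [[0,0,0.0107],[0,0,0],0.0],
    [[0.0004,-0.0003,0.0213],[0,0.0011,0],0.0],
    [[0.0004,-0.0003,0.0307],[0,0.0011,0],0.0],
    [[0.0004,-0.0003,0.0373],[0,0.0011,0],0.0],
    [[0.0004,-0.0003,0.0413],[0,0.0011,0],0.0],
    [[0.0004,-0.0003,0.044],[0,0.0011,0],0.0],
    [[0.0004,-0.0003,0.0467],[0,0.0011,0],0.0],
    [[0.0004,-0.0003,0.0493],[0,0.0011,0],0.0],
    [[0.0004,-0.0003,0.0507],[0,0.0011,0],0.0],
    [[0.0004,-0.0003,0.052],[0,0.0011,0],0.0],
    [[0.0004,-0.0003,0.052],[0,0.0011,0],0.0]
  ]
}}

```text
t: 8.35
eef_pos: [0.5403, -0.123, 0.1072]
tcp_rot: [[-0.994, -0.112, 0.002], [-0.112, 0.994, -0.006], [-0.002, -0.006, -1.0]]
ft_force: [0.0, 0.4, -3.7]
gripper_width: 0.006
grip_force: 107.6
```

```bash
python3 after2.py 4 .01 6
```

```text
guess [ 5.520e-01 -2.332e-01  7.370e-02  1.132e-01 -6.000e-04  4.000e-04]
n 26179 median mm 0.604286935389834 frac>4mm 0.047251613888994994 cam off mm [ 0.1 -0.7  0.2  1.1  0.3  0.8]
n 26179 median mm 0.6042876013507819 frac>4mm 0.047251613888994994 cam off mm [ 0.1 -0.7  0.2  1.1  0.3  0.8]
fit [ 5.582e-01 -2.348e-01  1.158e-01 -6.200e-03  2.700e-03 -2.800e-03
  5.519e-01 -2.334e-01  7.370e-02  1.131e-01 -1.000e-03  1.000e-04]
droop deg vs tool [0.35 0.04 0.03] p [ 0.001  -0.1108  0.0343]
rel of tray in lower frame mm [ 0.0001 -0.0005  0.0117] rot deg [ 0.01 -0.06  0.  ]
MOVE (array([0. , 0.5, 1.7]), array([0.01, 0.06, 0.  ])) ft [ 0.7 -0.2 -3.2] t 8.45
```

To row units: 0.004 m / 0.75 = 0.0053, 0.001 m / 0.75 = 0.0013.

>>> {"method": "carry_out", "body": {
  "commands": [
    [[0,0.0005,0.0013],[0,0,0],0.0],
    [[0,0.0005,0.0027],[0,0,0],0.0],
    [[0,0.0005,0.004],[0,0,0],0.0],
    [[0,0.0005,0.0053],[0,0,0],0.0],
    [[0,0.0005,0.0053],[0,0,0],0.0]
  ]
}}

```text
t: 9.07
eef_pos: [0.5404, -0.1228, 0.1035]
tcp_rot: [[-0.994, -0.112, 0.003], [-0.112, 0.994, -0.006], [-0.002, -0.006, -1.0]]
ft_force: [0.4, -0.5, -1.3]
gripper_width: 0.0062
grip_force: 108.1
```

To row units: -0.08 m / 0.75 = -0.1067, -0.05 m / 0.75 = -0.0667.

>>> {"method": "carry_out", "body": {
  "commands": [
    [[0,0,0.0013],[0,0,0],0.0],
    [[0,0,0.002],[0,0,0],0.0],
    [[0,0,0.002],[0,0,0],0.0],
    [[0,0,0.002],[0,0,0],0.012],
    [[0,0,0.002],[0,0,0],0.024],
    [[0,0,0.002],[0,0,0],0.036],
    [[0,0,0.002],[0,0,0],0.036],
    [[0,0,0.002],[0,0,0],0.036],
    [[0,0,-0.0267],[0,0,0],0.036],
    [[0,0,-0.0667],[0,0,0],0.036],
    [[0,0,-0.1067],[0,0,0],0.02],
    [[0,0,-0.1067],[0,0,0],0.0],
    [[0,0,-0.1067],[0,0,0],0.0]
  ]
}}

```text
t: 10.7
eef_pos: [0.5399, -0.1221, 0.1825]
tcp_rot: [[-0.994, -0.112, 0.002], [-0.112, 0.994, -0.005], [-0.001, -0.005, -1.0]]
ft_force: [0.3, 0.6, -0.4]
gripper_width: -0.0003
grip_force: 0.0
```

```bash
cat > chk.py <<'E'
from fit import *
import sys
tag=sys.argv[1]; grab('scene','scene'+tag); grab('top','top'+tag)
x=np.load('x4.npy') if len(sys.argv)<3 else np.load(sys.argv[2])
fr=np.arange(3,12)
x=fit(['scene'+tag,'top'+tag],x,free=fr); np.save('x'+tag+'.npy',x)
(Ru,ou),(Rl,ol),(Rt,ot)=parts(x)
print('tray in seat frame',(Ru.inv().apply(ot-ou)-[0,0,.062]).round(4),'rot deg',(Ru.inv()*Rt).as_rotvec(degrees=True).round(2),'lower',x[3:6].round(4))
s=env.state(); M=Rl.as_matrix(); Rg=np.c_[-M[:,0],M[:,1],-M[:,2]]
for n,y in(('+y',.111),('-y',-.111)):
    p=Rt.apply([0,y,.042])+ot-[0,0,.019]*np.array([0,0,-1]); print(n,'rim',(p-[0,0,.019]).round(4),'move so tips touch rim',delta(Rg,p))
print(s['t'],s['ft_force'].round(1),s['joint_pos'].round(2))
E
python3 chk.py 5
```

```text
n 25145 median mm 0.5748141859585887 frac>4mm 0.010101411811493339 cam off mm [ 0.1 -0.7  0.2  1.1  0.4  0.9]
tray in seat frame [-0.006   0.0021  0.0078] rot deg [-0.6  -0.03 -0.21] lower [-0.0062  0.0027 -0.0027]
+y rim [ 0.5395 -0.1227  0.1107] move so tips touch rim (array([ 0.1, -0.5, 52.3]), array([-0.28,  0.  , -0.03]))
-y rim [ 0.5643 -0.3433  0.113 ] move so tips touch rim (array([ 2.000e-01, -2.225e+02,  5.110e+01]), array([-0.28,  0.  , -0.03]))
10.8 [ 0.2 -0.3  0.3] [-0.46 -0.04 -0.18  1.43 -0.   -0.57]
```

View pics/scene5.png

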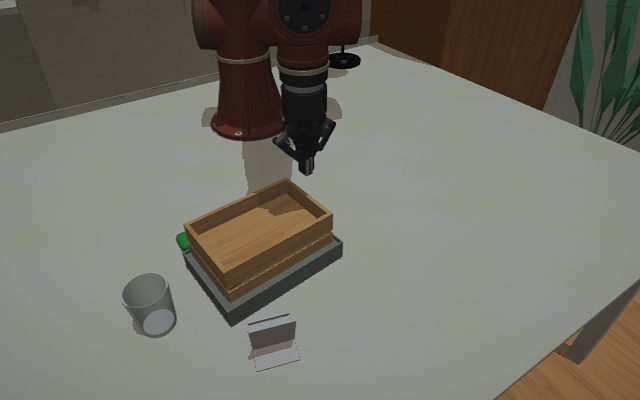

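The tray's lugs are in their sockets at (258,240), but it stands about 8 mm proud. Next I'll press the +y end with closed fingertips.

To row units: 0.055 m / 0.75 = 0.0733, 0.054 m / 0.75 = 0.072.

>>> {"method": "carry_out", "body": {
  "commands": [
    [[0,-0.0007,0.0333],[0,0,0],0.0],
    [[0,-0.0007,0.056],[0,0,0],0.0],
    [[0,-0.0007,0.0653],[0,0,0],0.0],
    [[0,-0.0007,0.068],[0,0,0],0.0],
    [[0,-0.0007,0.0693],[0,0,0],0.0],
    [[0,-0.0007,0.0707],[0,0,0],0.0],
    [[0,-0.0007,0.072],[0,0,0],0.0],
    [[0,-0.0007,0.0733],[0,0,0],0.0],
    [[0,-0.0007,0.0733],[0,0,0],0.0]
  ]
}}

```text
t: 11.92
eef_pos: [0.5402, -0.123, 0.1282]
tcp_rot: [[-0.994, -0.112, 0.002], [-0.112, 0.994, -0.006], [-0.001, -0.006, -1.0]]
ft_force: [-0.1, -0.7, 0.4]
gripper_width: 0.0001
grip_force: 0.0
```

To row units: 0.003 m / 0.75 = 0.004, 0.002 m / 0.75 = 0.0027.

>>> {"method": "carry_out", "body": {
  "commands": [
    [[0,0,0.0013],[0,0,0],0.0],
    [[0,0,0.0027],[0,0,0],0.0],
    [[0,0,0.004],[0,0,0],0.0],
    [[0,0,0.004],[0,0,0],0.0]
  ]
}}

```text
t: 12.42
eef_pos: [0.5402, -0.123, 0.1251]
tcp_rot: [[-0.994, -0.112, 0.002], [-0.112, 0.994, -0.006], [-0.001, -0.006, -1.0]]
ft_force: [0.1, 0.1, -0.6]
gripper_width: 0.0001
grip_force: 0.0
```

To row units: 0.003 m / 0.75 = 0.004, 0.002 m / 0.75 = 0.0027.

>>> {"method": "carry_out", "body": {
  "commands": [
    [[0,0,0.0013],[0,0,0],0.0],
    [[0,0,0.0027],[0,0,0],0.0],
    [[0,0,0.004],[0,0,0],0.0],
    [[0,0,0.004],[0,0,0],0.0]
  ]
}}

```text
t: 12.92
eef_pos: [0.5404, -0.123, 0.1234]
tcp_rot: [[-0.994, -0.112, 0.003], [-0.112, 0.994, -0.006], [-0.002, -0.006, -1.0]]
ft_force: [-3.8, 1.9, 9.9]
gripper_width: 0.0001
grip_force: 5.0
```

```bash
python3 chk.py 6 x5.npy; python3 - <<'E'
import cv2
i=cv2.imread('pics/scene6.png'); cv2.imwrite('pics/scene6c.png',cv2.resize(i[110:310,160:360],(800,600),interpolation=2)[:600])
E
```

```text
n 25583 median mm 0.5893131942422518 frac>4mm 0.038345776492201854 cam off mm [ 0.1 -0.6  0.2  1.1  0.4  0.9]
tray in seat frame [-0.006   0.0022  0.0049] rot deg [-2.27  0.05 -0.21] lower [-0.0062  0.0027 -0.0025]
+y rim [ 0.5394 -0.1215  0.1044] move so tips touch rim (array([ 0.8,  1.6, -0.1]), array([-0.36,  0.12, -0.04]))
-y rim [ 0.5643 -0.3419  0.1132] move so tips touch rim (array([   0.9, -220.3,   -7.5]), array([-0.36,  0.12, -0.04]))
13.025 [-4.   2.7  9.4] [-0.46 -0.03 -0.27  1.33 -0.   -0.57]
```

View pics/scene6c.png

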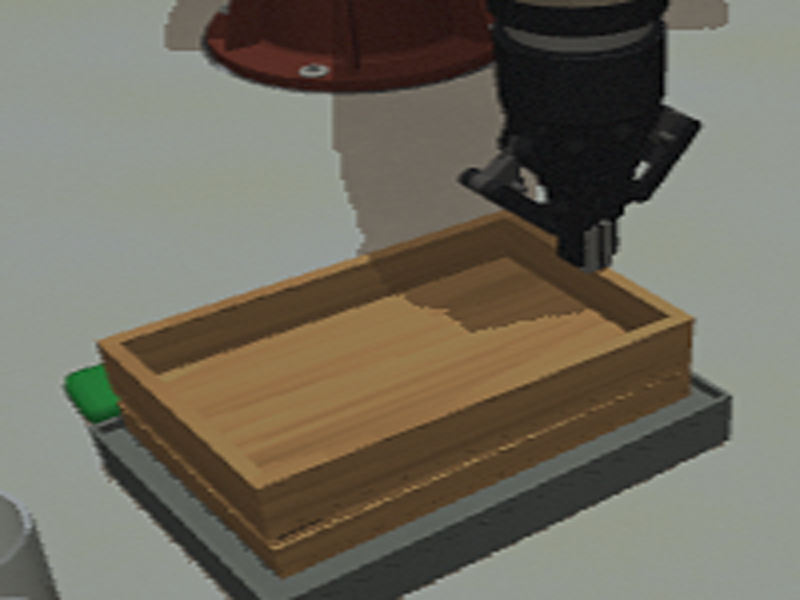

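The fingertips at crop (590,260) have pushed the +y end down to about its seat, while the -y end is still proud, with the gap near crop (270,540). I'll press a little more here, then move to the other end.

To row units: 0.0015 m / 0.75 = 0.002, 0.0008 m / 0.75 = 0.0011.

>>> {"method": "carry_out", "body": {
  "commands": [
    [[0,0,0.0011],[0,0,0],0.0],
    [[0,0,0.002],[0,0,0],0.0],
    [[0,0,0.002],[0,0,0],0.0]
  ]
}}

```text
t: 13.4
eef_pos: [0.5404, -0.123, 0.1232]
tcp_rot: [[-0.994, -0.113, 0.003], [-0.113, 0.994, -0.006], [-0.003, -0.007, -1.0]]
ft_force: [-7.7, 4.2, 20.2]
gripper_width: -0.0001
grip_force: 10.4
```

To row units: -0.221 m / 0.75 = -0.2947, -0.04 m / 0.75 = -0.0533.

>>> {"method": "carry_out", "body": {
  "commands": [
    [[0,0,-0.02],[0,0,0],0.0],
    [[0,-0.0067,-0.0533],[0,0,0],0.0],
    [[0,-0.0533,-0.0667],[0,0,0],0.0],
    [[0,-0.1133,-0.0667],[0,0,0],0.0],
    [[0,-0.1733,-0.0667],[0,0,0],0.0],
    [[0,-0.2267,-0.0667],[0,0,0],0.0],
    [[0,-0.2733,-0.0667],[0,0,0],0.0],
    [[0,-0.2933,-0.0667],[0,0,0],0.0],
    [[0,-0.2947,-0.0533],[0,0,0],0.0],
    [[0,-0.2947,-0.0533],[0,0,0],0.0],
    [[0,-0.2947,-0.0533],[0,0,0],0.0]
  ]
}}

```text
t: 14.78
eef_pos: [0.5651, -0.3412, 0.162]
tcp_rot: [[-0.994, -0.113, 0.002], [-0.113, 0.994, -0.005], [-0.001, -0.006, -1.0]]
ft_force: [0.5, 0.2, -0.0]
gripper_width: -0.0001
grip_force: 0.0
```

```bash
python3 chk.py 7 x6.npy
```

```text
n 22960 median mm 0.5840963073883605 frac>4mm 0.030313588850174215 cam off mm [ 0.1 -0.7  0.1  0.9  0.4  0.9]
tray in seat frame [-0.0061  0.0023  0.0049] rot deg [-2.32  0.01 -0.2 ] lower [-0.0062  0.0027 -0.0026]
+y rim [ 0.5393 -0.1214  0.1044] move so tips touch rim (array([  0.9, 222. ,  37.7]), array([-0.35,  0.11,  0.01]))
-y rim [ 0.5642 -0.3418  0.1134] move so tips touch rim (array([ 1.1,  0.2, 30.1]), array([-0.35,  0.11,  0.01]))
14.875 [-0.2 -0.5 -0.3] [-0.74  0.28  0.14  1.42 -0.   -0.85]
```

To row units: 0.038 m / 0.75 = 0.0507, 0.037 m / 0.75 = 0.0493.

>>> {"method": "carry_out", "body": {
  "commands": [
    [[0.0007,0,0.02],[0,0,0],0.0],
    [[0.0013,0,0.0333],[0,0,0],0.0],
    [[0.0013,0,0.0387],[0,0,0],0.0],
    [[0.0013,0,0.0413],[0,0,0],0.0],
    [[0.0013,0,0.0427],[0,0,0],0.0],
    [[0.0013,0,0.044],[0,0,0],0.0],
    [[0.0013,0,0.0453],[0,0,0],0.0],
    [[0.0013,0,0.0467],[0,0,0],0.0],
    [[0.0013,0,0.048],[0,0,0],0.0],
    [[0.0013,0,0.0493],[0,0,0],0.0],
    [[0.0013,0,0.0507],[0,0,0],0.0],
    [[0.0013,0,0.0507],[0,0,0],0.0]
  ]
}}

```text
t: 16.38
eef_pos: [0.5639, -0.3428, 0.1239]
tcp_rot: [[-0.994, -0.112, 0.002], [-0.112, 0.994, -0.006], [-0.001, -0.006, -1.0]]
ft_force: [-1.9, -1.4, 2.3]
gripper_width: -0.0002
grip_force: 1.0
```

To row units: 0.0014 m / 0.75 = 0.0019, 0.0007 m / 0.75 = 0.0009.

>>> {"method": "carry_out", "body": {
  "commands": [
    [[0,0,0.0009],[0,0,0],0.0],
    [[0,0,0.0019],[0,0,0],0.0],
    [[0,0,0.0019],[0,0,0],0.0]
  ]
}}

```text
t: 16.75
eef_pos: [0.5637, -0.3428, 0.1233]
tcp_rot: [[-0.994, -0.112, 0.002], [-0.112, 0.994, -0.006], [-0.001, -0.006, -1.0]]
ft_force: [-5.1, 1.3, 8.0]
gripper_width: 0.0001
grip_force: 4.2
```

To row units: 0.0014 m / 0.75 = 0.0019, 0.0007 m / 0.75 = 0.0009.

>>> {"method": "carry_out", "body": {
  "commands": [
    [[0,0,0.0009],[0,0,0],0.0],
    [[0,0,0.0019],[0,0,0],0.0],
    [[0,0,0.0019],[0,0,0],0.0]
  ]
}}

```text
t: 17.12
eef_pos: [0.5638, -0.3429, 0.1233]
tcp_rot: [[-0.994, -0.112, 0.002], [-0.112, 0.994, -0.007], [-0.001, -0.007, -1.0]]
ft_force: [-8.0, 3.1, 16.5]
gripper_width: 0.0002
grip_force: 8.5
```

To row units: 0.222 m / 0.75 = 0.296, 0.2 m / 0.75 = 0.2667.

>>> {"method": "carry_out", "body": {
  "commands": [
    [[0,0,-0.0133],[0,0,0],0.0],
    [[0,0,-0.0533],[0,0,0],0.0],
    [[0,0.0133,-0.08],[0,0,0],0.0],
    [[0,0.0667,-0.08],[0,0,0],0.0],
    [[0,0.1333,-0.08],[0,0,0],0.0],
    [[0,0.2,-0.08],[0,0,0],0.0],
    [[0,0.2667,-0.08],[0,0,0],0.0],
    [[0,0.296,-0.08],[0,0,0],0.0],
    [[0,0.296,-0.08],[0,0,0],0.0],
    [[0,0.296,-0.08],[0,0,0],0.0]
  ]
}}

```text
t: 18.38
eef_pos: [0.5393, -0.1226, 0.18]
tcp_rot: [[-0.994, -0.112, 0.003], [-0.112, 0.994, -0.006], [-0.002, -0.006, -1.0]]
ft_force: [0.4, 0.5, 0.0]
gripper_width: -0.0002
grip_force: 0.0
```

```bash
python3 chk.py 8 x7.npy
```

```text
n 24405 median mm 0.6595683133389083 frac>4mm 0.011186232329440689 cam off mm [ 0.1 -0.7  0.1  1.1  0.5  0.7]
tray in seat frame [-0.0061  0.0029  0.0082] rot deg [ 0.09  0.13 -0.24] lower [-0.0062  0.0027 -0.0035]
+y rim [ 0.5395 -0.1225  0.1124] move so tips touch rim (array([-0.4,  0.8, 48.4]), array([-0.34,  0.08, -0.07]))
-y rim [ 0.5643 -0.3431  0.1121] move so tips touch rim (array([  -0.5, -221.2,   50.1]), array([-0.34,  0.08, -0.07]))
18.475 [-0.1 -0.4  0.3] [-0.46 -0.05 -0.18  1.43 -0.   -0.57]
```

View pics/scene8.png

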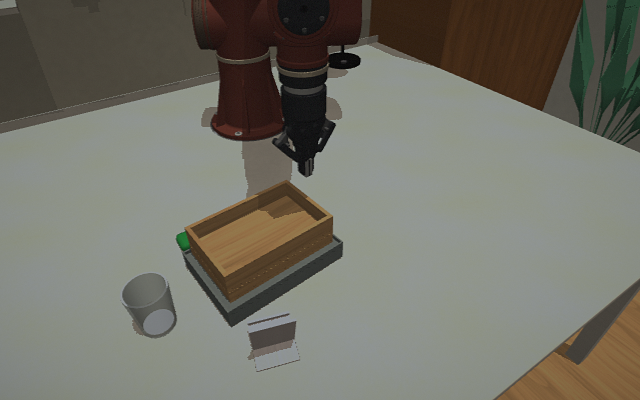

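The picture shows the tray at (260,240) slightly lower and level, which doesn't match the fit's +8 mm. I'll check rim heights directly in the depth maps.

```bash
python3 - <<'E'
from fit import *
x=np.load('x5.npy'); (Ru,ou),(Rl,ol),(Rt,ot)=parts(x)
for t in('5','7','8'):
  for c in('scene','top'):
    W=pts(dict(np.load(f'pics/{c}{t}.npz'))).reshape(-1,3); W=W[np.isfinite(W).all(1)]
    l=Rl.inv().apply(W-ol)-[0,0,.026]
    r=[]
    for s in(1,-1):
        k=(abs(l[:,1]-s*.111)<.0025)&(abs(l[:,0])<.06)&(abs(l[:,0])>.025)&(l[:,2]>.03)&(l[:,2]<.06); r+=[round(np.median(l[k,2])*1e3-42,1),k.sum()]
    k=(abs(l[:,1])<.08)&(abs(l[:,0])<.06)&(l[:,2]<.04); fl=np.round(np.median(l[k,2])*1e3-8,1)
    print(t,c,'rim above home +y,-y',r,'floor',fl)
y=np.load('x8.npy'); y[8]=.062; y[10:]=0
z=fit(['scene8','top8'],y,free=np.arange(3,12)); print(z.round(4))
E
```

```text
5 scene rim above home +y,-y [np.float64(6.1), np.int64(60), np.float64(8.7), np.int64(86)] floor 7.7
5 top rim above home +y,-y [np.float64(nan), np.int64(0), np.float64(8.0), np.int64(111)] floor 7.1
7 scene rim above home +y,-y [np.float64(-0.9), np.int64(105), np.float64(8.2), np.int64(142)] floor 5.0
7 top rim above home +y,-y [np.float64(-0.6), np.int64(111), np.float64(nan), np.int64(0)] floor 2.9
8 scene rim above home +y,-y [np.float64(0.1), np.int64(69), np.float64(0.3), np.int64(90)] floor 0.3
8 top rim above home +y,-y [np.float64(nan), np.int64(0), np.float64(-0.7), np.int64(111)] floor -0.5
n 24405 median mm 0.5673143970202632 frac>4mm 0.010817455439459127 cam off mm [ 0.1 -0.7  0.2  1.1  0.4  0.8]
[ 5.582e-01 -2.348e-01  1.158e-01 -6.300e-03  2.700e-03 -3.500e-03
  5.518e-01 -2.327e-01  6.240e-02  1.114e-01  3.000e-04  1.300e-03]
  return _methods._mean(a, axis=axis, dtype=dtype,
  ret = ret.dtype.type(ret / rcount)
```

The fit had slipped by one floor thickness. The rim and floor readings put the tray home within 1 mm at both ends. As a check, I'll gently touch the +y end once more.

To row units: 0.0578 m / 0.75 = 0.0771, 0.057 m / 0.75 = 0.076.

>>> {"method": "carry_out", "body": {
  "commands": [
    [[0,0,0.0333],[0,0,0],0.0],
    [[0,0,0.06],[0,0,0],0.0],
    [[0,0,0.0707],[0,0,0],0.0],
    [[0,0,0.0733],[0,0,0],0.0],
    [[0,0,0.0747],[0,0,0],0.0],
    [[0,0,0.076],[0,0,0],0.0],
    [[0,0,0.0771],[0,0,0],0.0],
    [[0,0,0.0771],[0,0,0],0.0]
  ]
}}

```text
t: 19.48
eef_pos: [0.5396, -0.1223, 0.1233]
tcp_rot: [[-0.994, -0.112, 0.003], [-0.112, 0.994, -0.006], [-0.003, -0.007, -1.0]]
ft_force: [-2.3, 1.9, 6.1]
gripper_width: 0.0001
grip_force: 3.1
```

To row units: 0.15 m / 0.75 = 0.2, -0.12 m / 0.75 = -0.16.

>>> {"method": "carry_out", "body": {
  "commands": [
    [[0,0,-0.0133],[0,0,0],0.0],
    [[0,0,-0.0533],[0,0,0],0.0],
    [[0,0,-0.12],[0,0,0],0.0],
    [[0,0.0667,-0.16],[0,0,0],0.0],
    [[0,0.1333,-0.16],[0,0,0],0.0],
    [[0,0.2,-0.16],[0,0,0],0.0],
    [[0,0.2,-0.16],[0,0,0],0.0],
    [[0,0.2,-0.16],[0,0,0],0.0]
  ]
}}

```text
t: 20.48
eef_pos: [0.5222, 0.0274, 0.2417]
tcp_rot: [[-0.994, -0.113, 0.003], [-0.113, 0.994, -0.006], [-0.002, -0.006, -1.0]]
ft_force: [0.2, -0.1, 0.8]
gripper_width: -0.0002
grip_force: 0.0
```

```bash
python3 - <<'E'
from fit import *
grab('scene','scene9');grab('top','top9')
y=np.load('x8.npy'); y[8]=.062; y[10:]=0
z=fit(['scene9','top9'],y,free=np.arange(3,12)); print(z.round(4))
(Ru,ou),_,(Rt,ot)=parts(z); print((Ru.inv().apply(ot-ou)-[0,0,.062]).round(4),(Ru.inv()*Rt).as_rotvec().round(4))
a,b=[np.load(f'pics/top{k}.npz')['color'].astype(int) for k in('0','9')]
D=np.abs(a-b).max(2)>40; 
for n,(v0,v1,u0,u1) in dict(stand=(100,162,395,452),tumbler=(175,220,478,535),case=(268,300,424,462),key=(278,304,370,424)).items(): print(n,D[v0:v1,u0:u1].mean().round(3))
E
```

```text
n 29404 median mm 0.5765092660542188 frac>4mm 0.001258332199700721 cam off mm [ 0.1 -0.7  0.2  1.1  0.4  0.9]
[ 0.5582 -0.2348  0.1158 -0.0062  0.0027 -0.0034  0.5519 -0.2327  0.0624
  0.1114  0.0006 -0.    ]
[-0.0061  0.0028  0.0004] [ 0.      0.0006 -0.0045]
stand 0.0
tumbler 0.0
case 0.0
key 0.0
```

Both ends are home and level, and the bystanders are unmoved, so I'm handing in.

```bash
python3 -c "
from cell import env
print(env.hand_in())"
```

```text
the job is handed in; nothing more can be done
None
```

The upper tray is seated on the lower one and pressed home at both ends: about 0.4 mm above nominal height and level within 0.001 rad by the last camera fit. The highest pressing force I read was about 22 N, the bystanders show no movement, and I handed the job in at about 20.5 s; it returned no verdict.

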